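# Clamp a border printing block for carving

## Task

Slide the wooden printing block gently along the clamp's bed until its end sits square and fully home against the steel end stop, centred on the bed. Then turn the T-handle on the clamp screw clockwise until the rising resistance shows the block is firmly clamped, without overtightening it, and let go. Leave the bottles and the jar alone.

Things in the scene. Friction and masses are not known exactly. Their poses are not given: they have to be found in the camera images.
- clamp: Grey steel bench clamp fixed to the table. Origin on the table on the vertical screw axis. Its x axis runs along the bed towards the end stop. A column 50 mm wide (x) stands at y = +70 to +100 mm and carries the arm
- clamp_arm (a point): Middle of the clamp's arm on the screw axis, 121 mm above the table: 46 mm wide (x), from 108 to 134 mm above the table, reaching from the column over the bed to y = -25 mm. Below it a round steel shoe 36 mm across, which does not turn, is driven straight down on the block. How far the shoe stands above the block at the start is not known (2 to 11 mm)
- boss (a point): Top of the boss the screw turns in, 140 mm above the table. Clockwise from above (yaw decreasing) drives the shoe down 4 mm per rad; the other way loosens. Even thread drag of 0.28 N m either way; the screw stays where it is left. Once the shoe touches the block, a spring in it makes the resistance to tightening rise by 0.16 N m per rad
- handle_grip (a point): Middle of the steel T-handle's flat crossbar on the screw axis, 176 mm above the table: 70 mm long (x), 12 thick (y), 16 tall, 24 mm free below it. Needs about 1 to 4 rad in all at constant height; its hub gives 0.5 rad per N m and springs back on release. Block firm once resistance is 0.08 N m above free turning (20 N), best 0.16 (40 N); over 0.24 (60 N) overtightened
- bed: Wooden bed 155 x 30 mm, 24 mm thick, under the screw, narrower than the block so that fingers can pass either side of it; origin at its underside on the screw axis; its top lies 28 to 32 mm above the table, depending on the packing beneath; below, the clamp's base plate reaches 12 mm above the table. Same x and y axes as the clamp; it reaches from x = -110 to +45 mm
- stop: Steel end stop across the bed's far end, 60 mm wide, 20 mm tall, 12 mm thick; its face to the block lies at x = +45 mm from the screw axis. A block rammed on it with over 30 N is bruised
- stop_face (a point): Foot of the stop's face, at the middle of its width, level with the bed's top; x axis points along the bed into the stop, y across the bed, z up
- block_mid (a point): Centre of the loose wooden printing block, 160 x 44 x 28 mm (x, y, z), about 150 g, carved face up, lying on the bed part-way out. x axis along its length towards the stop; its near end stands out beyond the bed and can be gripped across its 44 mm width
- block_end (a point): Middle of the block's end face that meets the stop (80 mm along x from block_mid)
- block: The same printing block, origin at the centre of its underside
- dye_a: Blue dye bottle with white cap, 54 mm across, 150 mm tall, standing; origin at its foot. Leave alone
- dye_b: Green dye bottle, same size. Leave alone
- jar: Black screw-top jar, 72 mm across, 80 mm tall, standing; origin at its foot. Leave alone
Mind the look-alikes: they are no part of the job. Of the things that look like the block, the smaller one is meant. Leave any red look-alike of the bed alone.

How it is judged:
On the way, in this order (a step that is already met when the one before it is completed fails the run):
1. the block is home against the stop, within 4 mm, centred within 8 mm and square within 0.08 rad, before the shoe touches it (x of block_end in the frame of stop_face above -0.004 m and y of block_end in the frame of stop_face between -0.008 and 0.008 m and angle between the x axis of block_end and the x axis of stop_face, either way round below 0.08 rad and contact force between clamp and block below 1 N), for 0.2 s.
2. the shoe presses the block with at least 20 N (contact force between clamp and block above 20 N), for 0.2 s.
At the end, for the whole second after the job is handed in: The block lies flat on the bed at rest, its end within 4 mm of the stop, within 8 mm of the bed's middle and square within 0.08 rad, and the shoe presses it with 20 to 60 N, the handle let go (contact force between clamp and block between 20 and 60 N and x of block_end in the frame of stop_face above -0.004 m and y of block_end in the frame of stop_face between -0.008 and 0.008 m and angle between the x axis of block_end and the x axis of stop_face, either way round below 0.08 rad and angle between block_mid's own z axis and vertical below 0.05 rad and linear speed of block below 0.01 m/s); the robot touches nothing.
It fails at once if the block is overtightened (shoe force over 60 N) (contact force between clamp and block above 60 N).
It fails at once if the block is rammed on the stop (over 30 N) (contact force between stop and block above 30 N).
It fails at once if a bottle or the jar is moved more than 20 mm (distance of any of dye_a, dye_b, jar from where it was at the start of the episode above 0.02 m).
It also fails if it takes over 72 s, if anything falls off the work surface, if the arm or the gripper's body presses on something with over 40 N, if the wrist force passes 120 N, or if a joint passes its speed limit or range.

## Robot

A 6-joint arm with a two-finger parallel gripper is mounted at the origin on the work surface. World frame = base frame: x ahead of the robot, y to its left, z up, the work surface at z = 0. Lengths are in m, angles in rad, forces in N, time in s.
With the tool pointing down it reaches from about 0.25 to 0.725 m from the base axis. Payload 4 kg.
Tool frame: the origin (TCP) lies midway between the tips of the shut fingers; the grasp point (between the pads) lies 19 mm behind it; z points along the fingers, y is the line along which they close (so a half turn about z gives the same grasp; the last joint's range is limited). The gripper opens to 85 mm and grips with 20 to 120 N. Pads are 22 mm wide; open, the fingers measure 114 mm over their backs; the gripper's body (76 mm by 85 mm) begins 54 mm behind the grasp point. The pads swing forward as they close: fully open they stand 13 mm farther back than shut.
Start: joints at [1.262, 0.241, 0.005, 1.335, 0, 1.571], TCP at [0.152, 0.476, 0.231] pointing down, gripper open.
Joint ranges: [-2.72, 2.72], [-1.05, 1.87], [-1.09, 1.28], [-1.99, 2.15], [-1.42, 1.44], [-3.14, 3.14]. Speed limits (rad/s): [2.79, 2.79, 3.14, 3.14, 3.14, 3.14].

## Interface

Orientations are given as a unit quaternion [x, y, z, w].
In Python, from workcell import bot gives the robot as it stands.
- The arm moves only by the tool play_rows, never from a script. Its argument "moves" is a list of rows, each a list of 3 entries, a list of its own where there are three numbers: the opening, from -1 (shut) to 1 (fully open), then the shift along the tool's x, y, z in cm, then the turn, a rotation vector about the tool's x, y, z in rad. A call has 1 to 12 rows; each row shifts and turns the commanded pose from where the row before left it, along the tool's axes as they then stand; what a row does not reach is not made up. A row lasts 1/12 s, in which the tool goes at most 41.7 mm and 7.16 degrees, less where a joint would pass 70% of its speed; a pose out of reach is approached as far as the arm can. A call is refused whole if a number of a shift passes 4.17 or a number of a turn 0.125, either way. A call with a gripper value outside its range is refused whole. The fingers move at their own pace and stop on an object; the grip force is fixed at half the most. Time passes only in rows, so rows that do not move let the fingers close. It gives the time, the measured TCP pose, the force and the opening at its end, in the units of the state.
- bot.get_obs(): the state, without advancing time (a new reading comes with each control period).
- bot.camera(name): name is "scene" or "top" or "wrist"; returns (picture, depth): 384x512x3 uint8, red, green, blue; 384x512 float32, m along the optical axis (not along the pixel's ray), 0 where there is no reading.
- bot.camera_info(name): a dict with "K" (3x3 intrinsics, pixels), "world_from_camera" (4x4, takes a point from camera to world coordinates); the wrist camera has in their place "T_tool_cam" (4x4, takes a point from camera to tool coordinates, whose origin is the TCP and whose axes are the flange's). Camera axes: x right, y up, looking along -z (the intrinsics and any distortion apply to the point x, -y, -z); pixel columns grow to the right and rows downward; lengths in m; the calibration is good to about 2 mm. A picture is of the moment at which its call begins: read the wrist's pose just before it. camera_info takes no time and is no camera call.
- bot.job_done(): hands the job in, once; it reports no verdict.
The state is a dict: "clock": time; "joint_pos": joint angles; "joint_vel": joint speeds; "tau": joint torques, N m; "eef_pos": TCP position; "tool_rot": TCP orientation; "ft_force": force on the tool from outside, world axes, zero at the start; "ft_torque": the same for the moment, N m; "grip_width": finger opening in m.
Only numpy, scipy, OpenCV 4.12 (cv2) and the standard library are available. Lean on these libraries where they do the work, as an engineer would, in place of code of your own. Each camera call takes 0.05 s, during which the arm holds its last target. There are 200 camera calls.

## Working session

There is one attempt and no reset: what is moved stays moved. The work goes in short steps, Python scripts to look and compute and a tool call to move; the robot and the scene stay as the last step left them, time stands still between calls to the robot, and variables do not carry over. Pictures are saved under pics/ and viewed, on a budget of 10 in all, crops included, one or two more only if the job needs it, and the job is handed in when it is done.

Besides the shell and the picture viewer there is one more tool, called after "Emit:" in YAML: its name, and indented under it one key for each argument. play_rows: Moves the arm, as the interface text tells. Its arguments: {"type":"object","properties":{"moves":{"type":"array"}},"required":["moves"]}

```bash
mkdir -p pics; ls
python3 - <<'E'
from workcell import bot
import cv2,numpy as np
o=bot.get_obs();print(o)
for n in("scene","top"):
    p,d=bot.camera(n);cv2.imwrite(f"pics/{n}0.png",p[:,:,::-1]);np.savez(f"pics/{n}0.npz",p=p,d=d)
    print(bot.camera_info(n))
print(bot.camera_info("wrist"))
E
```

```text
pics
{'clock': 0.0, 'joint_pos': array([ 1.26197260e+00,  2.41380558e-01,  3.67905038e-03,  1.33516443e+00,
       -2.42129590e-06,  1.57078139e+00]), 'joint_vel': array([ 0.00145681,  0.00076706, -0.00077579,  0.00130371, -0.00057498,
       -0.00074627]), 'tau': array([ 3.40647093e-04, -3.72321832e+01,  2.52404201e+01,  1.70712703e-02,
        5.57051783e-05,  1.54519256e-06]), 'eef_pos': array([0.15177535, 0.47573611, 0.23041189]), 'tool_rot': array([ 1.53791528e-01,  9.88102776e-01, -1.02267772e-03, -1.57963301e-04]), 'ft_force': array([ 1.37363376, -0.1009661 , -0.32228991]), 'ft_torque': array([-0.02525382,  0.03316833, -0.02940744]), 'grip_width': 0.08549780995057861}
{'K': array([[463.54162034,   0.        , 257.13602992],
       [  0.        , 463.54162034, 192.52653015],
       [  0.        ,   0.        ,   1.        ]]), 'world_from_camera': array([[-0.77945367, -0.54228912,  0.31364707,  0.91454847],
       [ 0.6264552 , -0.67278766,  0.3935869 ,  0.49453487],
       [-0.00242002,  0.50326859,  0.86412665,  1.07695061],
       [ 0.        ,  0.        ,  0.        ,  1. 
[... 352 characters left out ...]
36358e-02],
       [-8.85754644e-04,  1.61361282e-01,  9.86895006e-01,
         1.11938354e+00],
       [ 0.00000000e+00,  0.00000000e+00,  0.00000000e+00,
         1.00000000e+00]])}
{'K': array([[268.47541611,   0.        , 254.0141727 ],
       [  0.        , 268.47541611, 194.64500211],
       [  0.        ,   0.        ,   1.        ]]), 'T_tool_cam': array([[ 8.78275692e-04,  9.50744409e-01,  3.09974671e-01,
         7.84273368e-02],
       [ 9.99998989e-01, -1.18172485e-03,  7.91172668e-04,
         1.57124008e-05],
       [ 1.11850776e-03,  3.09973663e-01, -9.50744486e-01,
        -1.41490161e-01],
       [ 0.00000000e+00,  0.00000000e+00,  0.00000000e+00,
         1.00000000e+00]])}
```

View pics/scene0.png

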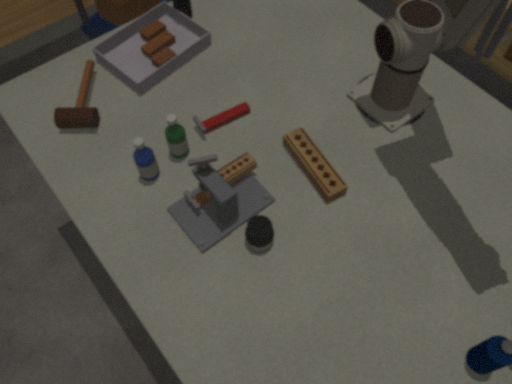

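View pics/top0.png

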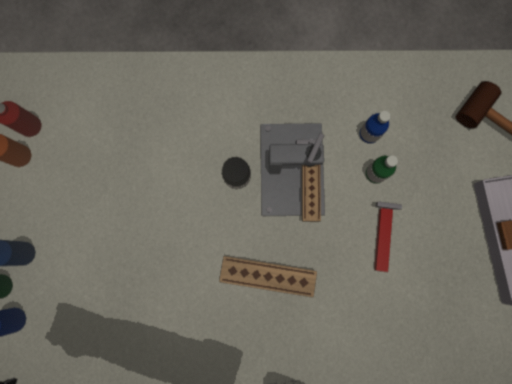

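Scene: the clamp is at (220,205), with the blue bottle at (146,160), the green bottle at (177,138) and the jar at (259,232). Top: the block is at (311,194) under the arm, the handle is at about (315,150), and the long look-alike is at (268,275). Next I'll zoom in on the clamp and use depth.

```bash
cat > h.py <<'E'
import numpy as np,cv2
from workcell import bot
def cloud(d,K,T):
    v,u=np.mgrid[:d.shape[0],:d.shape[1]]
    P=np.stack([(u-K[0,2])/K[0,0]*d,-(v-K[1,2])/K[1,1]*d,-d],-1)
    return P@T[:3,:3].T+T[:3,3]
def ray(K,T,u,v):
    r=T[:3,:3]@np.array([(u-K[0,2])/K[0,0],-(v-K[1,2])/K[1,1],-1]); return T[:3,3],r
def atz(K,T,u,v,z):
    c,r=ray(K,T,u,v); return c+r*(z-c[2])/r[2]
def proj(K,T,P):
    p=(np.asarray(P)-T[:3,3])@T[:3,:3]; return np.array([K[0,0]*p[...,0]/-p[...,2]+K[0,2],-K[1,1]*p[...,1]/-p[...,2]+K[1,2]]).T
E
python3 - <<'E'
from h import *
ims=[]
for n,(x,y,w,h) in {"top":(225,100,180,135),"scene":(120,100,180,160)}.items():
    z=np.load(f"pics/{n}0.npz");i=bot.camera_info(n)
    ims.append(cv2.resize(z['p'][y:y+135,x:x+w],(800//2*1,300),interpolation=cv2.INTER_CUBIC)) if 0 else ims.append(cv2.resize(z['p'][y:y+h,x:x+w,::-1],None,fx=400/w,fy=400/w,interpolation=cv2.INTER_CUBIC))
    P=cloud(z['d'],i['K'],i['world_from_camera'])
    pts={"top":[(311,194),(290,155),(315,150),(270,190),(312,128),(375,126),(236,172),(268,275)],"scene":[(240,165),(213,180),(203,160),(205,198),(185,210),(259,232),(146,160)]}[n]
    for u,v in pts: print(n,u,v,P[v,u].round(4))
H=max(a.shape[0] for a in ims)
cv2.imwrite("pics/crop1.png",np.hstack([cv2.copyMakeBorder(a,0,H-a.shape[0],0,0,cv2.BORDER_CONSTANT) for a in ims]))
E
```

```text
top 311 194 [ 0.5467 -0.0675  0.0564]
top 290 155 [ 0.6256 -0.0128  0.1323]
top 315 150 [ 0.6251 -0.064   0.1803]
top 270 190 [0.5639 0.0307 0.0123]
top 312 128 [ 0.7261 -0.0795  0.0106]
top 375 126 [ 0.7011 -0.2168  0.1068]
top 236 172 [0.598  0.1133 0.0758]
top 268 275 [0.3541 0.0378 0.0392]
scene 240 165 [ 0.5277 -0.0627  0.0591]
scene 213 180 [ 0.6323 -0.0291  0.1324]
scene 203 160 [ 0.6342 -0.0582  0.186 ]
scene 205 198 [ 0.6506 -0.0537  0.0315]
scene 185 210 [ 0.7081 -0.0648  0.0167]
scene 259 232 [0.6178 0.1285 0.0824]
scene 146 160 [ 0.7197 -0.2042  0.0977]
```

View pics/crop1.png

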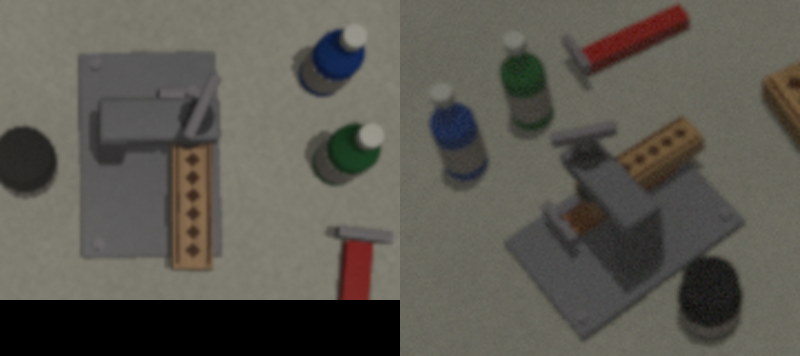

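The crops show the clamp nearly aligned with the world axes, with the block's near end projecting towards the robot. The handle is yawed from the bed axis, with its far end up and to the right. I'll segment by height and fit.

Run:
```python
from h import *
for n in("top","scene"):
    z=np.load(f"pics/{n}0.npz");i=bot.camera_info(n);K,T=i['K'],i['world_from_camera']
    P=cloud(z['d'],K,T);p=z['p'].astype(int)
    near=(abs(P[...,0]-.6)<.17)&(abs(P[...,1]+.03)<.12)
    def fit(name,m,zz=None):
        m=m.astype(np.uint8)
        k,l,s,c=cv2.connectedComponentsWithStats(m);j=1+np.argmax(s[1:,4]);m=l==j
        Q=P[m];zz=np.median(Q[:,2]) if zz is None else zz
        v,u=np.nonzero(m);X=np.array([atz(K,T,a,b,zz)[:2] for a,b in zip(u,v)]).astype(np.float32)
        r=cv2.minAreaRect(X*1000);print(n,name,m.sum(),'z',zz.round(4),'rect',np.round(cv2.boxPoints(r)/1000,4).tolist(),np.round(r[1],1),round(r[2],1))
    wood=(p[...,0]-p[...,2]>25)
    fit('block',near&wood&(P[...,2]>.045)&(P[...,2]<.075))
    fit('handle',near&(P[...,2]>.16)&(P[...,2]<.2))
    fit('arm',near&(P[...,2]>.125)&(P[...,2]<.139))
    fit('base',near&(P[...,2]>.006)&(P[...,2]<.018))
    fit('stop',near&~wood&(P[...,2]>.035)&(P[...,2]<.06)&(P[...,0]>.655))
    gx=(P[...,0]>.3)&(P[...,0]<.45)&(P[...,1]>.1)&(P[...,1]<.2);print('table z',np.median(P[gx][:,2]))
```

```text
top block 1019 z 0.0556 rect [[0.48089998960494995, -0.08820000290870667], [0.618399977684021, -0.09099999815225601], [0.6193000078201294, -0.047200001776218414], [0.48179998993873596, -0.04450000077486038]] [ 43.7 137.6] 88.9
top handle 176 z 0.1824 rect [[0.5938000082969666, -0.05420000106096268], [0.6583999991416931, -0.08449999988079071], [0.6633999943733215, -0.0737999975681305], [0.598800003528595, -0.04349999874830246]] [11.8 71.4] 64.9
top arm 783 z 0.1325 rect [[0.6019999980926514, -0.06560000032186508], [0.651199996471405, -0.06589999794960022], [0.6517000198364258, 0.03500000014901161], [0.6025000214576721, 0.03519999980926514]] [100.9  49.1] 89.7
top base 3161 z 0.0108 rect [[0.5001000165939331, -0.10189999639987946], [0.739300012588501, -0.10300000011920929], [0.7401000261306763, 0.05510000139474869], [0.5008000135421753, 0.05620000138878822]] [158.1 239.3] 89.7
top stop 96 z 0.0469 rect [[0.6762999892234802, -0.08420000225305557], [0.6866000294685364, -0.08429999649524689], [0.6869000196456909, -0.034299999475479126], [0.6765999794006348, -0.034299999475479126]] [50.  1
[... 492 characters left out ...]

scene arm 731 z 0.1342 rect [[0.6098999977111816, -0.08739999681711197], [0.6585000157356262, -0.08749999850988388], [0.6588000059127808, 0.04019999876618385], [0.6103000044822693, 0.04039999842643738]] [127.7  48.5] 89.8
scene base 3092 z 0.0127 rect [[0.5019999742507935, -0.10180000215768814], [0.7437999844551086, -0.10270000249147415], [0.7444000244140625, 0.05869999900460243], [0.5026999711990356, 0.059700001031160355]] [161.4 241.7] 89.8
scene stop 127 z 0.0488 rect [[0.6772000193595886, -0.028200000524520874], [0.6776000261306763, -0.09380000084638596], [0.6923999786376953, -0.09369999915361404], [0.6919999718666077, -0.02810000069439411]] [14.8 65.6] 0.4
table z 0.0017426644331970387
```

Estimates: screw axis about (0.631, -0.063), stop face x about 0.676, and clamp yaw about 0. The block is centred at about (0.561, -0.067) with its near end at x 0.481, and the handle bar yaw is about -0.44. I'll move over the near end to refine these with the wrist camera.

Emit:
play_rows:
  moves:
    - [1,[0,0,0],[0,0,-0.1]]
    - [1,[0,0,0],[0,0,-0.1]]
    - [1,[0,0,0],[0,0,-0.1]]
    - [1,[-2.2,-3.4,0],[0,0,0]]
    - [1,[-2.2,-3.4,0],[0,0,0]]
    - [1,[-2.2,-3.4,0],[0,0,0]]
    - [1,[-2.2,-3.4,0],[0,0,0]]
    - [1,[-2.2,-3.4,0],[0,0,0]]
    - [1,[-2.2,-3.4,0],[0,0,0]]
    - [1,[-2.2,-3.4,0],[0,0,0]]
    - [1,[-2.2,-3.4,0],[0,0,0]]
    - [1,[-2.2,-3.4,0],[0,0,0]]

```text
clock: 1.1
eef_pos: [0.3476, 0.1667, 0.2312]
tool_rot: [0.004, 1.0, 0.0, -0.0]
ft_force: [1.6, 0.6, -0.4]
grip_width: 0.0852
```

Emit:
play_rows:
  moves:
    - [1,[-2.2,-3.4,0],[0,0,0]]
    - [1,[-2.2,-3.4,0],[0,0,0]]
    - [1,[-2.2,-3.4,0],[0,0,0]]
    - [1,[-2.2,-3.4,0],[0,0,0]]
    - [1,[-2.2,-3.4,0],[0,0,0]]
    - [1,[-2.2,-3.4,0],[0,0,0]]
    - [1,[-1,-2,0],[0,0,0]]
    - [1,[0,0,0],[0,0,0]]
    - [1,[0,0,0],[0,0,0]]

```text
clock: 1.85
eef_pos: [0.487, -0.0577, 0.2304]
tool_rot: [0.006, 1.0, 0.0, -0.001]
ft_force: [0.9, 0.5, -0.8]
grip_width: 0.0854
```

```bash
cat >> h.py <<'E'
from scipy.spatial.transform import Rotation as R
def wrist():
    o=bot.get_obs();p,d=bot.camera("wrist");i=bot.camera_info("wrist")
    T=np.eye(4);T[:3,:3]=R.from_quat(o['tool_rot']).as_matrix();T[:3,3]=o['eef_pos']
    return p,d,i['K'],T@i['T_tool_cam'],o
E
python3 - <<'E'
from h import *
p,d,K,T,o=wrist();np.savez("pics/w1.npz",p=p,d=d,T=T)
cv2.imwrite("pics/w1.png",p[:,:,::-1])
P=cloud(d,K,T)
for v in range(60,384,40):
  print(v,[tuple(P[v,u].round(3)) for u in (180,254,320)])
E
```

```text
60 [(np.float64(0.351), np.float64(-0.15), np.float64(-0.002)), (np.float64(0.358), np.float64(-0.057), np.float64(0.039)), (np.float64(0.359), np.float64(0.017), np.float64(0.038))]
100 [(np.float64(0.398), np.float64(-0.154), np.float64(-0.001)), (np.float64(0.399), np.float64(-0.057), np.float64(-0.001)), (np.float64(0.4), np.float64(0.029), np.float64(-0.001))]
140 [(np.float64(0.45), np.float64(-0.159), np.float64(-0.001)), (np.float64(0.451), np.float64(-0.058), np.float64(-0.001)), (np.float64(0.452), np.float64(0.032), np.float64(0.0))]
180 [(np.float64(0.507), np.float64(-0.165), np.float64(-0.002)), (np.float64(0.492), np.float64(-0.058), np.float64(0.056)), (np.float64(0.506), np.float64(0.034), np.float64(0.01))]
220 [(np.float64(0.569), np.float64(-0.171), np.float64(-0.002)), (np.float64(0.545), np.float64(-0.059), np.float64(0.057)), (np.float64(0.565), np.float64(0.037), np.float64(0.011))]
260 [(np.float64(0.637), np.float64(-0.177), np.float64(-0.0)), (np.float64(0.603), np.float64(-0.059), np.float64(0.056)), (np.float64(0.607), np.float64(0.031), np.float64(0.051))]
300 [(np.float64(0.713), np.float64(-0.184), np.float64(-0.0)), (np.float64(0.609), np.float64(-0.059), np.float64(0.127)), (np.float64(0.609), np.float64(0.013), np.float64(0.129))]
340 [(np.float64(0.798), np.float64(-0.192), np.float64(-0.0)), (np.float64(0.478), np.float64(-0.058), np.float64(0.306)), (np.float64(0.803), np.float64(0.056), np.float64(-0.003))]
380 [(np.float64(0.469), np.float64(-0.075), np.float64(0.326)), (np.float64(0.477), np.float64(-0.058), np.float64(0.32)), (np.float64(0.469), np.float64(-0.042), np.float64(0.326))]
```

View pics/w1.png

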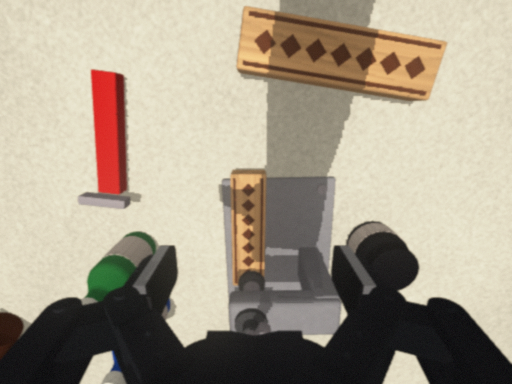

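The wrist view shows the block's near end at row 172, columns 232–266. Beyond it are the screw shoe at (251,282), the arm, and the fingers on either side. Fitting block, bed, and base from the wrist depth.

Run:
```python
from h import *
z=np.load("pics/w1.npz");K=bot.camera_info("wrist")['K'];T=z['T'];P=cloud(z['d'],K,T)
def fit(name,m):
    k,l,s,c=cv2.connectedComponentsWithStats(m.astype(np.uint8));m=l==1+np.argmax(s[1:,4])
    Q=P[m];r=cv2.minAreaRect((Q[:,:2]*1000).astype(np.float32));print(name,m.sum(),'z',np.percentile(Q[:,2],[10,50,90]).round(4),np.round(cv2.boxPoints(r),1).tolist(),np.round(r[1],1),round(r[2],1))
n=(P[...,0]>.46)&(P[...,0]<.75)&(P[...,1]>-.115)&(P[...,1]<.06)
Z=P[...,2]
fit('block',n&(Z>.052)&(Z<.062)&(P[...,1]<-.03)&(P[...,0]<.60))
fit('base',n&(Z>.007)&(Z<.016))
fit('arm',n&(Z>.131)&(Z<.137))
fit('armfront',n&(Z>.11)&(Z<.131)&(P[...,0]<.63))
fit('shoe',n&(Z>.062)&(Z<.105)&(P[...,0]<.63)&(P[...,1]<0))
# row-wise block centreline
for x in np.arange(.485,.60,.015):
    m=n&(Z>.052)&(Z<.062)&(P[...,1]<-.03)&(abs(P[...,0]-x)<.004);y=P[m][:,1];print(round(x,3),np.percentile(y,[2,98]).round(4),y.size)
m=(Z>.062)&n&(Z<.105)&(P[...,0]<.63)&(P[...,1]<-.02);Q=P[m];print('shoe minz',np.percentile(Q[:,2],[1,5,50]).round(4),'y',np.percentile(Q[:,1],[1,99]),'x',np.percentile(Q[:,0],[1,99]))
m=n&(Z>.11)&(Z<.131)&(P[...,0]<.63)&(P[...,1]>-.1);Q=P[m];a=np.polyfit(Q[:,1],Q[:,0],1);print('armfront line',a,Q[:,1].min())
```

```text
block 2896 z [0.0546 0.0556 0.0566] [[483.70001220703125, -87.0], [599.5999755859375, -88.9000015258789], [600.4000244140625, -44.900001525878906], [484.3999938964844, -43.0]] [ 44.1 116. ] 89.1
base 6228 z [0.0097 0.0107 0.0116] [[501.5, 56.79999923706055], [501.79998779296875, -43.400001525878906], [686.0999755859375, -42.79999923706055], [685.7000122070312, 57.5]] [184.2 100.2] 0.2
arm 2479 z [0.1316 0.1326 0.1334] [[609.2000122070312, 35.20000076293945], [610.0999755859375, -86.9000015258789], [654.4000244140625, -86.5], [653.5, 35.5]] [ 44.3 122.1] 0.4
armfront 1494 z [0.1133 0.1225 0.1298] [[593.4000244140625, 33.70000076293945], [610.4000244140625, -90.19999694824219], [629.9000244140625, -87.5], [612.9000244140625, 36.400001525878906]] [ 19.7 125. ] 7.8
shoe 410 z [0.066  0.0734 0.0875] [[614.2000122070312, -79.80000305175781], [629.7999877929688, -79.9000015258789], [630.0, -46.29999923706055], [614.4000244140625, -46.20000076293945]] [33.7 15.6] 89.6
0.485 [-0.0859 -0.0448] 155
0.5 [-0.0865 -0.0436] 238
0.515 [-0.087  -0.0448] 216
0.53 [-0.0863 -0.0448] 203
0.545 [-0.0868 -0.0447] 201
0.56 [-0.0874 -0.0447] 196
0.575 [-0.088  -0.0447] 183
0.59 [-0.0881 -0.046 ] 171
shoe minz [0.0623 0.0636 0.0734] y [-0.07948443 -0.04656062] x [0.61468481 0.62955959]
armfront line [-0.02278998  0.60915774] -0.08788985348089849
```

Measured values agree across views: screw about (0.632, -0.0625), block mid-line y -0.0657 with yaw about -0.018, top z about 0.057 (expected 0.056–0.060), and about 35 mm to travel. I'll descend to straddle the block at x 0.512.

Emit:
play_rows:
  moves:
    - [1,[-2.5,-0.73,0],[0,0,-0.012]]
    - [1,[0,0,3.5],[0,0,0]]
    - [1,[0,0,3.5],[0,0,0]]
    - [1,[0,0,3.5],[0,0,0]]
    - [1,[0,0,3.5],[0,0,0]]
    - [1,[0,0,3.0],[0,0,0]]
    - [1,[0,0,2.0],[0,0,0]]
    - [1,[0,0,1.2],[0,0,0]]
    - [1,[0,0,0.6],[0,0,0]]
    - [1,[0,0,0],[0,0,0]]
    - [1,[0,0,0],[0,0,0]]
    - [1,[0,0,0],[0,0,0]]

```text
clock: 2.9
eef_pos: [0.5132, -0.0637, 0.0246]
tool_rot: [-0.002, 1.0, -0.0, 0.001]
ft_force: [-0.4, -1.1, -0.4]
grip_width: 0.0853
```

Run:
```python
from h import *
o=bot.get_obs();print(o['eef_pos'],o['tool_rot'],o['ft_force'],o['ft_torque'],o['joint_pos'].round(3),o['grip_width'])
```

```text
[ 0.51318957 -0.06372871  0.02463935] [-2.05292827e-03  9.99997210e-01 -1.13113067e-04  1.16333574e-03] [-0.36171431 -1.05282122 -0.3800266 ] [-0.00556823  0.0231217  -0.01941394] [-0.124  0.458 -0.268  0.843  0.    -0.128] 0.08527097210644824
```

Emit:
play_rows:
  moves:
    - [0.5,[0,-0.15,0],[0,0,0]]
    - [0.3,[0,0,0],[0,0,0]]
    - [0.15,[0,0,0],[0,0,0]]
    - [0.05,[0,0,0],[0,0,0]]
    - [-0.1,[0,0,0],[0,0,0]]
    - [-0.3,[0,0,0],[0,0,0]]
    - [-1,[0,0,0],[0,0,0]]
    - [-1,[0,0,0],[0,0,0]]
    - [-1,[0,0,0],[0,0,0]]
    - [-1,[0,0,0],[0,0,0]]

```text
clock: 3.73
eef_pos: [0.5126, -0.0658, 0.024]
tool_rot: [-0.001, 1.0, -0.0, 0.0]
ft_force: [-2.1, 0.3, 6.1]
grip_width: 0.0433
```

```bash
cat > chk.py <<'E'
from h import *
p,d,K,T,o=wrist();P=cloud(d,K,T);Z=P[...,2]
m=(P[...,0]<.605)&(P[...,0]>.47)&(Z>.045)&(Z<.07)&(abs(P[...,1]+.064)<.016)
Q=P[m];A=np.c_[Q[:,:2]-[.55,-.064],np.ones(len(Q))];print(m.sum(),'plane',np.linalg.lstsq(A,Q[:,2],rcond=None)[0].round(4),'xrange',np.percentile(Q[:,0],[.5,99.5]).round(4))
print(o['eef_pos'].round(4),o['tool_rot'].round(4),o['ft_force'].round(2),o['ft_torque'].round(3),o['grip_width'],o['clock'])
m=(P[...,0]<.62)&(P[...,0]>.45)&(Z>.047)&(Z<.066)&(abs(P[...,1]+.064)<.03)
for x in np.arange(.485,.61,.01):
    y=P[m&(abs(P[...,0]-x)<.004)][:,1]
    if y.size>20: print(round(x,3),np.percentile(y,[2,98]).round(4))
import time
cv2.imwrite("pics/chk_%d.png"%(o['clock']*100),p[:,:,::-1])
E
python3 chk.py
```

```text
7623 plane [0.0354 0.0035 0.0566] xrange [0.4844 0.5443]
[ 0.5126 -0.0658  0.024 ] [-1.5e-03  1.0e+00 -1.0e-04  5.0e-04] [-2.09  0.3   6.12] [ 0.024  0.212 -0.037] 0.04330244126706673 3.7333
0.485 [-0.0862 -0.0452]
0.495 [-0.0866 -0.045 ]
0.505 [-0.093  -0.0358]
0.515 [-0.0889 -0.0432]
0.525 [-0.0877 -0.0442]
0.535 [-0.087  -0.0454]
0.545 [-0.0873 -0.0455]
```

The grip pulled the near end down slightly: pitch about 0.035 and fz +6 N. I'll loosen, move in so the pads lie over the bed edge, and regrip.

Emit:
play_rows:
  moves:
    - [0.2,[0,0,0],[0,0,0]]
    - [0.2,[0,0,0],[0,0,0]]
    - [0.2,[0,0,0],[0,0,0]]
    - [0.2,[-0.6,0,0],[0,0,0]]
    - [0.2,[-0.55,0,0],[0,0,0]]
    - [0.2,[0,0,0],[0,0,0]]
    - [0.2,[0,0,0],[0,0,0]]

```text
clock: 4.37
eef_pos: [0.5244, -0.0656, 0.0232]
tool_rot: [-0.002, 1.0, -0.0, 0.0]
ft_force: [-0.7, 0.3, 0.8]
grip_width: 0.0511
```

```bash
python3 chk.py
```

```text
9368 plane [0.0231 0.0041 0.0562] xrange [0.4846 0.5556]
[ 0.5244 -0.0656  0.0232] [-1.7e-03  1.0e+00 -0.0e+00  2.0e-04] [-0.66  0.3   0.78] [ 0.026 -0.018 -0.001] 0.05108616761360691 4.3667
0.485 [-0.0862 -0.0452]
0.495 [-0.0865 -0.0449]
0.505 [-0.0866 -0.0451]
0.515 [-0.0934 -0.0348]
0.525 [-0.0926 -0.039 ]
0.535 [-0.0914 -0.04  ]
0.545 [-0.0871 -0.0455]
0.555 [-0.0874 -0.0459]
```

Flat reads 0.023 here, which is depth bias, so the real tilt was about 0.012. Regripping with a slight upward relief.

Emit:
play_rows:
  moves:
    - [0.08,[0,0,0],[0,0,0]]
    - [0.03,[0,0,0],[0,0,0]]
    - [-0.02,[0,0,0],[0,0,0]]
    - [-0.1,[0,0,-0.05],[0,0,0]]
    - [-0.3,[0,0,-0.05],[0,0,0]]
    - [-1,[0,0,0],[0,0,0]]
    - [-1,[0,0,0],[0,0,0]]
    - [-1,[0,0,0],[0,0,0]]
    - [-1,[0,0,0],[0,0,0]]

```text
clock: 5.17
eef_pos: [0.5236, -0.0656, 0.0242]
tool_rot: [-0.002, 1.0, 0.0, -0.0]
ft_force: [0.1, 0.3, -1.2]
grip_width: 0.0433
```

```bash
python3 chk.py
```

```text
9266 plane [0.0247 0.0037 0.0569] xrange [0.4847 0.555 ]
[ 0.5236 -0.0656  0.0242] [-1.6e-03  1.0e+00  0.0e+00 -1.0e-04] [ 0.12  0.34 -1.23] [-0.013  0.09   0.057] 0.04333139542112454 5.1667
0.485 [-0.0858 -0.0449]
0.495 [-0.0863 -0.0447]
0.505 [-0.0865 -0.0447]
0.515 [-0.0931 -0.0359]
0.525 [-0.0888 -0.0429]
0.535 [-0.0875 -0.0439]
0.545 [-0.087  -0.0452]
0.555 [-0.0864 -0.0453]
```

Emit:
play_rows:
  moves:
    - [-1,[-0.3,0.05,0.05],[0,0,0]]
    - [-1,[-0.3,0.05,0],[0,0,0]]
    - [-1,[-0.3,0.05,0],[0,0,0]]
    - [-1,[-0.3,0.05,0],[0,0,0]]
    - [-1,[-0.3,0.05,0],[0,0,0]]
    - [-1,[-0.3,0.05,0],[0,0,0]]
    - [-1,[-0.3,0,0],[0,0,0]]
    - [-1,[-0.3,0,0],[0,0,0]]
    - [-1,[-0.3,0,0],[0,0,0]]
    - [-1,[0,0,0],[0,0,0]]
    - [-1,[0,0,0],[0,0,0]]

```text
clock: 6.13
eef_pos: [0.5508, -0.0625, 0.0238]
tool_rot: [-0.002, 1.0, -0.0, -0.0]
ft_force: [-0.2, -0.3, -1.5]
grip_width: 0.0435
```

```bash
python3 chk.py
```

```text
9259 plane [ 0.0238 -0.004   0.0558] xrange [0.5119 0.5823]
[ 0.5508 -0.0625  0.0238] [-0.0016  1.     -0.     -0.    ] [-0.18 -0.26 -1.49] [-0.024  0.038 -0.003] 0.04351487154565109 6.1333
0.515 [-0.0828 -0.0417]
0.525 [-0.0832 -0.0416]
0.535 [-0.0832 -0.0417]
0.545 [-0.0907 -0.0376]
0.555 [-0.0855 -0.0401]
0.565 [-0.0842 -0.0413]
0.575 [-0.0837 -0.0421]
0.585 [-0.0791 -0.052 ]
```

Emit:
play_rows:
  moves:
    - [-1,[-0.12,0,0],[0,0,0]]
    - [-1,[-0.12,0,0],[0,0,0]]
    - [-1,[-0.12,0,0],[0,0,0]]
    - [-1,[-0.06,0,0],[0,0,0]]
    - [-1,[0,0,0],[0,0,0]]

```text
clock: 6.6
eef_pos: [0.5551, -0.0625, 0.0239]
tool_rot: [-0.002, 1.0, -0.0, 0.0]
ft_force: [0.5, 0.5, -1.0]
grip_width: 0.0432
```

Emit:
play_rows:
  moves:
    - [-1,[-0.06,0,0],[0,0,0]]
    - [-1,[-0.06,0,0],[0,0,0]]
    - [-1,[0,0,0],[0,0,0]]

```text
clock: 6.85
eef_pos: [0.5562, -0.0625, 0.0238]
tool_rot: [-0.002, 1.0, -0.0, 0.0]
ft_force: [0.8, 0.4, -1.4]
grip_width: 0.0434
```

Emit:
play_rows:
  moves:
    - [-1,[-0.06,0,0],[0,0,0]]
    - [-1,[-0.06,0,0],[0,0,0]]
    - [-1,[0,0,0],[0,0,0]]

```text
clock: 7.1
eef_pos: [0.5562, -0.0625, 0.0236]
tool_rot: [-0.002, 1.0, -0.0, -0.001]
ft_force: [-4.5, 0.4, -0.2]
grip_width: 0.0435
```

Emit:
play_rows:
  moves:
    - [-1,[-0.06,0,0],[0,0,0]]
    - [-1,[0,0,0],[0,0,0]]

```text
clock: 7.27
eef_pos: [0.5563, -0.0625, 0.0235]
tool_rot: [-0.002, 1.0, 0.0, -0.002]
ft_force: [-5.8, -0.5, 2.0]
grip_width: 0.0431
```

```bash
python3 chk.py
python3 - <<'E'
from h import *
for n in("top","scene"):
    p,d=bot.camera(n);np.savez(f"pics/{n}1.npz",p=p,d=d);i=bot.camera_info(n);K,T=i['K'],i['world_from_camera']
    c=proj(K,T,np.array([.66,-.06,.07]));u,v=c.astype(int);w=40
    a=cv2.resize(p[v-w:v+w,u-w:u+w,::-1],(400,400),interpolation=cv2.INTER_CUBIC)
    b=a if n=="top" else np.hstack([b,a])
cv2.imwrite("pics/crop2.png",b)
E
```

```text
9231 plane [ 0.0246 -0.0047  0.0555] xrange [0.5174 0.5876]
[ 0.5563 -0.0625  0.0235] [-0.0016  1.      0.     -0.0016] [-5.85 -0.54  2.03] [-0.068  0.881  0.035] 0.043121623940350046 7.2667
0.515 [-0.0825 -0.0421]
0.525 [-0.0832 -0.0416]
0.535 [-0.0833 -0.0417]
0.545 [-0.0904 -0.0354]
0.555 [-0.0858 -0.0396]
0.565 [-0.0851 -0.0403]
0.575 [-0.0836 -0.0421]
0.585 [-0.0837 -0.0423]
```

View pics/crop2.png

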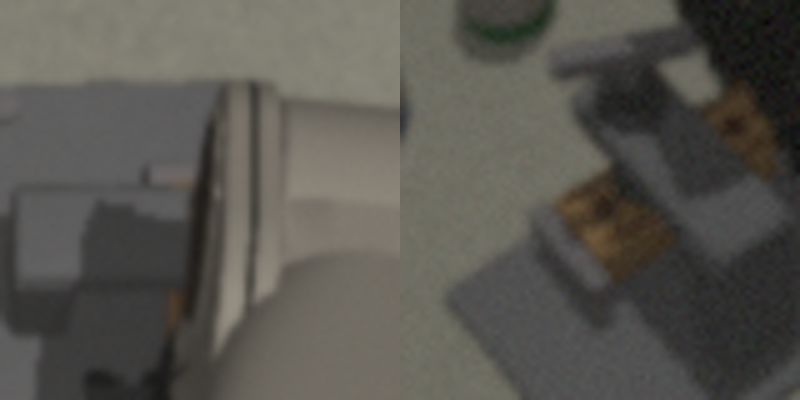

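Scene crop: the block's end at about (555–610, 200–280) meets the stop squarely, and the top view is hidden by the wrist. Contact is about 6 N at finger level and the block is centred at y -0.0625. I'll ease off, open, back away and rise.

Emit:
play_rows:
  moves:
    - [-1,[0.06,0,0],[0,0,0]]
    - [0,[0,0,0],[0,0,0]]
    - [0.2,[0,0,0],[0,0,0]]
    - [0.5,[0,0,0],[0,0,0]]
    - [0.5,[0,0,0],[0,0,0]]
    - [0.5,[0.5,0,0],[0,0,0]]
    - [0.5,[1.5,0,0],[0,0,0]]
    - [0.5,[2,0,0],[0,0,0]]
    - [0.5,[2,0,0],[0,0,0]]
    - [1,[2,0,-2],[0,0,0]]
    - [1,[0,0,-4],[0,0,0]]
    - [1,[0,0,-4],[0,0,0]]

```text
clock: 8.42
eef_pos: [0.4736, -0.0624, 0.1232]
tool_rot: [-0.001, 1.0, 0.0, -0.003]
ft_force: [1.7, -0.8, 0.6]
grip_width: 0.085
```

Emit:
play_rows:
  moves:
    - [1,[0,0,-4],[0,0,0]]
    - [1,[0,0,-4],[0,0,0]]
    - [1,[0,0,-3],[0,0,0]]
    - [1,[0,0,0],[0,0,0]]
    - [1,[0,0,0],[0,0,0]]

```text
clock: 8.83
eef_pos: [0.4788, -0.0629, 0.2363]
tool_rot: [-0.002, 1.0, -0.0, 0.003]
ft_force: [-0.2, 0.5, -0.9]
grip_width: 0.0852
```

Run:
```python
from h import *
p,d,K,T,o=wrist();np.savez("pics/w2.npz",p=p,d=d,T=T);print(o['eef_pos'],o['tool_rot'],o['ft_force'],o['ft_torque'],o['joint_pos'].round(3))
cv2.imwrite("pics/w2.png",p[:,:,::-1]);P=cloud(d,K,T);Z=P[...,2]
def fit(name,m):
    k,l,s,c=cv2.connectedComponentsWithStats(m.astype(np.uint8));m=l==1+np.argmax(s[1:,4])
    Q=P[m];r=cv2.minAreaRect((Q[:,:2]*1000).astype(np.float32));print(name,m.sum(),'z',np.percentile(Q[:,2],[10,50,90]).round(4),np.round(cv2.boxPoints(r),1).tolist(),np.round(r[0],1),np.round(r[1],1),round(r[2],1))
n=(P[...,0]>.46)&(P[...,0]<.75)&(P[...,1]>-.115)&(P[...,1]<.06)
fit('block',n&(Z>.049)&(Z<.062)&(P[...,1]<-.03)&(P[...,0]<.615))
fit('handle',n&(Z>.165)&(Z<.2))
for n_ in("top","scene"):
    p,d=bot.camera(n_);i=bot.camera_info(n_);P=cloud(d,i['K'],i['world_from_camera']);Z=P[...,2]
    n=(P[...,0]>.55)&(P[...,0]<.71)&(P[...,1]>-.115)&(P[...,1]<.0)
    fit(n_+' handle',n&(Z>.176)&(Z<.192))
    fit(n_+' stop',n&(Z>.035)&(Z<.055)&(P[...,0]>.66))
```

```text
[ 0.4788269  -0.06292803  0.23625177] [-1.60161526e-03  9.99993712e-01 -3.85152203e-04  3.14037464e-03] [-0.2213649   0.5468278  -0.85455177] [0.00414489 0.02688951 0.03067661] [-0.131  0.2   -0.035  1.33   0.    -0.134]
block 2201 z [0.0545 0.0555 0.0565] [[516.4000244140625, -83.0], [614.7999877929688, -84.0999984741211], [615.2999877929688, -41.0], [516.9000244140625, -39.900001525878906]] [565.9 -62. ] [43.1 98.5] 89.4
handle 123 z [0.1697 0.1736 0.1783] [[596.4000244140625, -48.29999923706055], [605.4000244140625, -64.0], [612.5, -60.0], [603.5, -44.20000076293945]] [604.4 -54.1] [ 8.2 18.2] 29.9
top handle 173 z [0.1798 0.1824 0.1843] [[595.5999755859375, -55.099998474121094], [659.2000122070312, -85.0], [664.2000122070312, -74.19999694824219], [600.7000122070312, -44.29999923706055]] [629.9 -64.6] [11.9 70.2] 64.8
top stop 93 z [0.0451 0.0478 0.0523] [[674.2999877929688, -84.30000305175781], [687.5999755859375, -84.4000015258789], [687.7999877929688, -34.70000076293945], [674.5, -34.599998474121094]] [681.  -59.5] [49.7 13.3] 89.8
scene handle 178 z [0.1781 0.1838 0.186 ] [[598.7000122070312, -54.70000076293945], [662.4000244140625, -82.80000305175781], [668.0999755859375, -69.9000015258789], [604.4000244140625, -41.70000076293945]] [633.4 -62.3] [14.2 69.6] 66.2
scene stop 168 z [0.0406 0.0488 0.0524] [[659.5999755859375, -41.0], [680.0999755859375, -96.0999984741211], [708.0999755859375, -85.69999694824219], [687.5999755859375, -30.600000381469727]] [683.8 -63.4] [29.9 58.8] 20.4
```

Block confirmed: end about 0.6765 against stop face 0.675–0.677, y -0.062, yaw about -0.01. The handle is at about (0.6315, -0.063) with yaw about -0.43. I'll turn the tool to the low end of joint 6's range so one grasp covers the whole screw travel.

Emit:
play_rows:
  moves:
    - [1,[0,0,0],[0,0,-0.12]]
    - [1,[0,0,0],[0,0,-0.12]]
    - [1,[0,0,0],[0,0,-0.12]]
    - [1,[0,0,0],[0,0,-0.12]]
    - [1,[0,0,0],[0,0,-0.12]]
    - [1,[0,0,0],[0,0,-0.12]]
    - [1,[0,0,0],[0,0,-0.12]]
    - [1,[0,0,0],[0,0,-0.12]]
    - [1,[0,0,0],[0,0,-0.12]]
    - [1,[0,0,0],[0,0,-0.12]]
    - [1,[0,0,0],[0,0,-0.12]]
    - [1,[0,0,0],[0,0,-0.12]]

```text
clock: 9.98
eef_pos: [0.4762, -0.0626, 0.2316]
tool_rot: [-0.663, 0.749, 0.002, -0.001]
ft_force: [-0.1, -0.2, -1.0]
grip_width: 0.0854
```

Emit:
play_rows:
  moves:
    - [1,[0,0,0],[0,0,-0.12]]
    - [1,[0,0,0],[0,0,-0.12]]
    - [1,[0,0,0],[0,0,-0.12]]
    - [1,[0,0,0],[0,0,-0.12]]
    - [1,[0,0,0],[0,0,-0.12]]
    - [1,[0,0,0],[0,0,-0.12]]
    - [1,[0,0,0],[0,0,-0.12]]
    - [1,[0,0,0],[0,0,-0.12]]
    - [1,[0,0,0],[0,0,-0.12]]
    - [1,[0,0,0],[0,0,-0.12]]
    - [1,[0,0,0],[0,0,-0.06]]
    - [1,[0,0,0],[0,0,0]]

```text
clock: 10.98
eef_pos: [0.4762, -0.0626, 0.2317]
tool_rot: [0.976, -0.217, -0.002, 0.0]
ft_force: [0.4, 0.1, 0.0]
grip_width: 0.0853
```

```bash
cat > to.py <<'E'
from h import *
import sys
o=bot.get_obs();t=np.array([float(a) for a in sys.argv[1:4]]);M=R.from_quat(o['tool_rot']).as_matrix()
print('pos',o['eef_pos'].round(4),'xang',np.arctan2(M[1,0],M[0,0]).round(4),'tilt',M[:2,2].round(4),'q6',o['joint_pos'][5].round(3),'shift cm',((t-o['eef_pos'])@M*100).round(2),'F',o['ft_force'].round(2),'M',o['ft_torque'].round(3),'t',o['clock'],'w',o['grip_width'].round(4))
E
python3 to.py .6315 -.063 .236
```

```text
Traceback (most recent call last):
  File "to.py", line 4, in <module>
    print('pos',o['eef_pos'].round(4),'xang',np.arctan2(M[1,0],M[0,0]).round(4),'tilt',M[:2,2].round(4),'q6',o['joint_pos'][5].round(3),'shift cm',((t-o['eef_pos'])@M*100).round(2),'F',o['ft_force'].round(2),'M',o['ft_torque'].round(3),'t',o['clock'],'w',o['grip_width'].round(4))
                                                                                                                                                                                                                                                               ^^^^^^^^^^^^^^^^^^^^^
AttributeError: 'float' object has no attribute 'round'
```

Emit:
play_rows:
  moves:
    - [1,[3.5,-1.64,0],[0,0,0]]
    - [1,[3.5,-1.64,0],[0,0,0]]
    - [1,[3.5,-1.64,0],[0,0,0]]
    - [1,[3.5,-1.64,0],[0,0,0]]
    - [1,[0,0,0],[0,0,0]]
    - [1,[0,0,0],[0,0,0]]

```text
clock: 11.48
eef_pos: [0.6324, -0.0626, 0.2287]
tool_rot: [0.976, -0.218, -0.004, 0.0]
ft_force: [-1.0, 0.3, 0.2]
grip_width: 0.0851
```

```bash
sed -i "s/o\['grip_width'\].round(4)/round(float(o['grip_width']),4)/" to.py; python3 to.py .6315 -.063 .160
python3 - <<'E'
from h import *
p,d,K,T,o=wrist();np.savez("pics/w3.npz",p=p,d=d,T=T)
P=cloud(d,K,T);Z=P[...,2]
n=(np.hypot(P[...,0]-.6315,P[...,1]+.063)<.05)&(Z>.176)&(Z<.192)
k,l,s,c=cv2.connectedComponentsWithStats(n.astype(np.uint8));m=l==1+np.argmax(s[1:,4]);Q=P[m]
r=cv2.minAreaRect((Q[:,:2]*1000).astype(np.float32));print(m.sum(),np.percentile(Q[:,2],[10,50,90]).round(4),np.round(cv2.boxPoints(r),1).tolist(),r)
for _ in range(0): pass
cv2.imwrite("pics/w3.png",p[:,:,::-1])
E
```

```text
pos [ 0.6324 -0.0626  0.2287] xang -0.4394 tilt [-0.0072  0.0007] q6 -2.801 shift cm [-0.02  0.06  6.87] F [-1.02  0.34  0.21] M [0.006 0.095 0.014] t 11.4833 w 0.0851
1328 [0.181  0.1825 0.1834] [[599.2999877929688, -55.20000076293945], [662.5, -84.19999694824219], [667.5, -73.4000015258789], [604.2999877929688, -44.29999923706055]] ((633.377197265625, -64.27581787109375), (11.942508697509766, 69.5475845336914), 65.31011199951172)
```

View pics/w3.png

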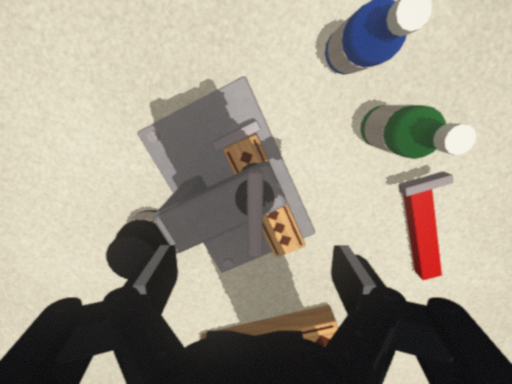

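The wrist view shows the crossbar upright at column 255, rows 170–255, centred between the open fingers, with bottles and jar well clear. Descending over the bar.

Emit:
play_rows:
  moves:
    - [1,[0,0.1,2.5],[0,0,0]]
    - [1,[0,0,2.0],[0,0,0]]
    - [1,[0,0,1.4],[0,0,0]]
    - [1,[0,0,0.8],[0,0,0]]
    - [1,[0,0,0.3],[0,0,0]]
    - [1,[0,0,0],[0,0,0]]
    - [1,[0,0,0],[0,0,0]]
    - [1,[0,0,0],[0,0,0]]

```text
clock: 12.2
eef_pos: [0.6321, -0.0638, 0.1655]
tool_rot: [0.976, -0.218, 0.001, -0.0]
ft_force: [-0.4, 0.6, 0.6]
grip_width: 0.0855
```

```bash
python3 to.py .632 -.0636 .157
```

```text
pos [ 0.6321 -0.0638  0.1655] xang -0.4386 tilt [ 0.0027 -0.0003] q6 -2.804 shift cm [-0.02 -0.01  0.85] F [-0.38  0.55  0.61] M [0.041 0.05  0.024] t 12.2 w 0.0855
```

Emit:
play_rows:
  moves:
    - [1,[0,0,0.4],[0,0,0]]
    - [1,[0,0,0.3],[0,0,0]]
    - [0.3,[0,0,0],[0,0,0]]
    - [0,[0,0,0],[0,0,0]]
    - [-0.3,[0,0,0],[0,0,0]]
    - [-0.55,[0,0,0],[0,0,0]]
    - [-0.65,[0,0,0],[0,0,0]]
    - [-0.75,[0,0,0],[0,0,0]]
    - [-1,[0,0,0],[0,0,0]]
    - [-1,[0,0,0],[0,0,0]]
    - [-1,[0,0,0],[0,0,0]]
    - [-1,[0,0,0],[0,0,0]]

```text
clock: 13.2
eef_pos: [0.6319, -0.0631, 0.1571]
tool_rot: [0.976, -0.217, 0.0, -0.001]
ft_force: [0.9, 3.8, 1.4]
grip_width: 0.0107
```

```bash
python3 to.py .632 -.0636 .157
```

```text
pos [ 0.6319 -0.0631  0.1571] xang -0.4379 tilt [0.0009 0.0009] q6 -2.804 shift cm [0.03 0.04 0.01] F [0.92 3.75 1.35] M [ 0.623 -0.23   0.028] t 13.2 w 0.0107
```

Gripped at 10.7 mm. Starting to turn clockwise in small steps, reading the wrist moment each time.

Emit:
play_rows:
  moves:
    - [-1,[0,-0.04,0],[0,0,0.05]]
    - [-1,[0,0,0],[0,0,0.05]]
    - [-1,[0,0,0],[0,0,0.05]]
    - [-1,[0,0,0],[0,0,0.05]]
    - [-1,[0,0,0],[0,0,0.05]]
    - [-1,[0,0,0],[0,0,0.05]]
    - [-1,[0,0,0],[0,0,0]]

```text
clock: 13.78
eef_pos: [0.6318, -0.0631, 0.1571]
tool_rot: [0.933, -0.361, 0.0, -0.0]
ft_force: [1.3, 2.7, 2.0]
grip_width: 0.0111
```

```bash
cat > tq.py <<'E'
from h import *
s=[]
for k in range(5):
    o=bot.get_obs();M=R.from_quat(o['tool_rot']).as_matrix();s.append([*o['ft_torque'],*o['ft_force'],np.arctan2(M[1,0],M[0,0])])
    if k<4: bot.camera("wrist")
s=np.array(s);print('Mz',s[:,2].round(3),'mean',s.mean(0).round(3),'q6',o['joint_pos'][5].round(3),'tau6',o['tau'][5].round(3),'pos',o['eef_pos'].round(4),'t',round(o['clock'],2),'w',round(float(o['grip_width']),4))
E
python3 tq.py
```

```text
Mz [0.268 0.242 0.214 0.272 0.266] mean [ 0.551 -0.118  0.252  1.011  3.042  1.729 -0.737] q6 -2.504 tau6 0.249 pos [ 0.6319 -0.0631  0.1571] t 13.98 w 0.0114
```

Emit:
play_rows:
  moves:
    - [-1,[0,0,0],[0,0,0.05]]
    - [-1,[0,0,0],[0,0,0.05]]
    - [-1,[0,0,0],[0,0,0.05]]
    - [-1,[0,0,0],[0,0,0.05]]
    - [-1,[0,0,0],[0,0,0.05]]
    - [-1,[0,0,0],[0,0,0.05]]
    - [-1,[0,0,0],[0,0,0.05]]
    - [-1,[0,0,0],[0,0,0]]

```text
clock: 14.65
eef_pos: [0.6319, -0.063, 0.1571]
tool_rot: [0.856, -0.518, 0.0, -0.0]
ft_force: [-0.1, 3.7, 3.4]
grip_width: 0.0104
```

```bash
python3 tq.py
```

```text
Mz [0.299 0.292 0.305 0.276 0.251] mean [ 0.716 -0.161  0.285  0.584  3.405  2.966 -1.087] q6 -2.154 tau6 0.248 pos [ 0.6319 -0.063   0.1571] t 14.85 w 0.0107
```

Emit:
play_rows:
  moves:
    - [-1,[0,0,0],[0,0,0.05]]
    - [-1,[0,0,0],[0,0,0.05]]
    - [-1,[0,0,0],[0,0,0.05]]
    - [-1,[0,0,0],[0,0,0.05]]
    - [-1,[0,0,0],[0,0,0.05]]
    - [-1,[0,0,0],[0,0,0.05]]
    - [-1,[0,0,0],[0,0,0]]

```text
clock: 15.43
eef_pos: [0.6319, -0.063, 0.1571]
tool_rot: [0.769, -0.64, 0.0, -0.0]
ft_force: [1.9, 3.5, 3.3]
grip_width: 0.0108
```

```bash
python3 tq.py
```

```text
Mz [0.224 0.229 0.306 0.259 0.257] mean [ 0.965 -0.191  0.255  1.519  4.572  3.394 -1.387] q6 -1.854 tau6 0.248 pos [ 0.6319 -0.063   0.1571] t 15.63 w 0.011
```

tau6 is nearly noiseless (0.248 in free turning), so I'll follow it, with the wrist moment as a cross-check.

Emit:
play_rows:
  moves:
    - [-1,[0,0,0],[0,0,0.05]]
    - [-1,[0,0,0],[0,0,0.05]]
    - [-1,[0,0,0],[0,0,0.05]]
    - [-1,[0,0,0],[0,0,0.05]]
    - [-1,[0,0,0],[0,0,0.05]]
    - [-1,[0,0,0],[0,0,0.05]]
    - [-1,[0,0,0],[0,0,0]]

```text
clock: 16.22
eef_pos: [0.6319, -0.063, 0.1571]
tool_rot: [-0.664, 0.748, 0.0, 0.0]
ft_force: [1.1, 4.2, 3.8]
grip_width: 0.011
```

```bash
python3 tq.py
```

```text
Mz [0.248 0.248 0.311 0.213 0.247] mean [ 1.065 -0.222  0.254  1.4    4.46   3.523 -1.688] q6 -1.554 tau6 0.257 pos [ 0.6319 -0.063   0.1571] t 16.42 w 0.0112
```

Emit:
play_rows:
  moves:
    - [-1,[0,0,0],[0,0,0.05]]
    - [-1,[0,0,0],[0,0,0.05]]
    - [-1,[0,0,0],[0,0,0.05]]
    - [-1,[0,0,0],[0,0,0.05]]
    - [-1,[0,0,0],[0,0,0.05]]
    - [-1,[0,0,0],[0,0,0.05]]
    - [-1,[0,0,0],[0,0,0]]

```text
clock: 17.0
eef_pos: [0.632, -0.063, 0.1571]
tool_rot: [-0.545, 0.838, 0.0, 0.001]
ft_force: [1.2, 4.9, 3.5]
grip_width: 0.0108
```

```bash
python3 tq.py
```

```text
Mz [0.254 0.234 0.287 0.235 0.25 ] mean [ 1.076 -0.229  0.252  1.555  4.609  3.904 -1.988] q6 -1.254 tau6 0.256 pos [ 0.632  -0.063   0.1571] t 17.2 w 0.011
```

Emit:
play_rows:
  moves:
    - [-1,[0,0,0],[0,0,0.05]]
    - [-1,[0,0,0],[0,0,0.05]]
    - [-1,[0,0,0],[0,0,0.05]]
    - [-1,[0,0,0],[0,0,0.05]]
    - [-1,[0,0,0],[0,0,0.05]]
    - [-1,[0,0,0],[0,0,0]]

```text
clock: 17.7
eef_pos: [0.632, -0.063, 0.157]
tool_rot: [-0.436, 0.9, 0.0, 0.001]
ft_force: [0.9, 4.4, 3.9]
grip_width: 0.0114
```

```bash
python3 tq.py
```

```text
Mz [0.286 0.291 0.31  0.273 0.192] mean [ 1.064 -0.247  0.27   1.335  4.551  3.148 -2.238] q6 -1.004 tau6 0.265 pos [ 0.632 -0.063  0.157] t 17.9 w 0.0107
```

Emit:
play_rows:
  moves:
    - [-1,[0,0,0],[0,0,0.05]]
    - [-1,[0,0,0],[0,0,0.05]]
    - [-1,[0,0,0],[0,0,0.05]]
    - [-1,[0,0,0],[0,0,0.05]]
    - [-1,[0,0,0],[0,0,0.05]]
    - [-1,[0,0,0],[0,0,0]]

```text
clock: 18.4
eef_pos: [0.632, -0.063, 0.1571]
tool_rot: [-0.321, 0.947, 0.0, 0.001]
ft_force: [2.3, 4.4, 3.5]
grip_width: 0.0106
```

```bash
python3 tq.py
```

```text
Mz [0.329 0.299 0.249 0.325 0.272] mean [ 1.074 -0.314  0.295  1.796  4.316  3.79  -2.488] q6 -0.754 tau6 0.301 pos [ 0.6321 -0.063   0.1571] t 18.6 w 0.011
```

Contact: tau6 is now rising at about 0.145 N m/rad, as specified. About 0.75 rad more to reach +0.16, so I'll continue in checked steps.

Emit:
play_rows:
  moves:
    - [-1,[0,0,0],[0,0,0.05]]
    - [-1,[0,0,0],[0,0,0.05]]
    - [-1,[0,0,0],[0,0,0.05]]
    - [-1,[0,0,0],[0,0,0.05]]
    - [-1,[0,0,0],[0,0,0.05]]
    - [-1,[0,0,0],[0,0,0]]

```text
clock: 19.1
eef_pos: [0.6321, -0.063, 0.1571]
tool_rot: [-0.2, 0.98, 0.0, 0.001]
ft_force: [1.9, 3.7, 4.0]
grip_width: 0.0108
```

```bash
python3 tq.py
```

```text
Mz [0.332 0.408 0.419 0.352 0.325] mean [ 1.084 -0.365  0.367  1.879  4.575  3.375 -2.737] q6 -0.505 tau6 0.335 pos [ 0.6321 -0.063   0.1571] t 19.3 w 0.0107
```

Emit:
play_rows:
  moves:
    - [-1,[0,0,0],[0,0,0.05]]
    - [-1,[0,0,0],[0,0,0.05]]
    - [-1,[0,0,0],[0,0,0.05]]
    - [-1,[0,0,0],[0,0,0.05]]
    - [-1,[0,0,0],[0,0,0]]

```text
clock: 19.72
eef_pos: [0.6321, -0.063, 0.1571]
tool_rot: [-0.102, 0.995, 0.0, 0.001]
ft_force: [1.9, 5.1, 3.2]
grip_width: 0.0109
```

```bash
python3 tq.py
```

```text
Mz [0.312 0.387 0.335 0.36  0.402] mean [ 1.12  -0.371  0.359  1.871  4.41   3.998 -2.937] q6 -0.305 tau6 0.364 pos [ 0.6321 -0.063   0.1571] t 19.92 w 0.0109
```

Emit:
play_rows:
  moves:
    - [-1,[0,0,0],[0,0,0.05]]
    - [-1,[0,0,0],[0,0,0.05]]
    - [-1,[0,0,0],[0,0,0.05]]
    - [-1,[0,0,0],[0,0,0.05]]
    - [-1,[0,0,0],[0,0,0.05]]
    - [-1,[0,0,0],[0,0,0.05]]
    - [-1,[0,0,0],[0,0,0]]

```text
clock: 20.5
eef_pos: [0.6321, -0.0631, 0.1571]
tool_rot: [0.048, 0.999, 0.0, 0.001]
ft_force: [2.0, 4.7, 2.8]
grip_width: 0.011
```

```bash
python3 tq.py
```

```text
Mz [0.414 0.388 0.343 0.433 0.405] mean [ 1.083 -0.468  0.396  2.604  4.488  3.424  3.047] q6 -0.006 tau6 0.405 pos [ 0.6322 -0.063   0.1571] t 20.7 w 0.0111
```

The rise is +0.15 N m, about 37 N. I'll unwind the hub spring by about 0.18 rad, open, and rise clear.

Emit:
play_rows:
  moves:
    - [-1,[0,0,0],[0,0,-0.06]]
    - [-1,[0,0,0],[0,0,-0.06]]
    - [-1,[0,0,0],[0,0,-0.06]]
    - [-0.6,[0,0,0],[0,0,0]]
    - [-0.3,[0,0,0],[0,0,0]]
    - [0.3,[0,0,0],[0,0,0]]
    - [1,[0,0,0],[0,0,0]]
    - [1,[0,0,0],[0,0,0]]
    - [1,[0,0,0],[0,0,0]]
    - [1,[0,0,-2],[0,0,0]]
    - [1,[0,0,-3],[0,0,0]]
    - [1,[0,0,-3],[0,0,0]]

```text
clock: 21.7
eef_pos: [0.6306, -0.0634, 0.2364]
tool_rot: [-0.041, 0.999, 0.0, -0.002]
ft_force: [1.2, -0.7, -0.2]
grip_width: 0.0853
```

Emit:
play_rows:
  moves:
    - [1,[3,0,-1],[0,0,0]]
    - [1,[4,0,0],[0,0,0]]
    - [1,[4,0,0],[0,0,0]]
    - [1,[4,0,0],[0,0,0]]
    - [1,[0,0,0],[0,0,0]]
    - [1,[0,0,0],[0,0,0]]

```text
clock: 22.2
eef_pos: [0.4795, -0.0759, 0.247]
tool_rot: [-0.041, 0.999, -0.0, -0.001]
ft_force: [1.4, -0.3, 1.7]
grip_width: 0.0853
```

```bash
python3 to.py .5 -.06 .23
python3 - <<'E'
from h import *
p,d,K,T,o=wrist();cv2.imwrite("pics/w4.png",p[:,:,::-1]);P=cloud(d,K,T);Z=P[...,2]
def fit(name,m):
    k,l,s,c=cv2.connectedComponentsWithStats(m.astype(np.uint8));m=l==1+np.argmax(s[1:,4])
    Q=P[m];r=cv2.minAreaRect((Q[:,:2]*1000).astype(np.float32));print(name,m.sum(),'z',np.percentile(Q[:,2],[10,50,90]).round(4),np.round(cv2.boxPoints(r),1).tolist(),np.round(r[1],1),round(r[2],1));return Q
n=(P[...,0]>.46)&(P[...,0]<.75)&(P[...,1]>-.115)&(P[...,1]<.06)
Q=fit('block',n&(Z>.049)&(Z<.062)&(P[...,1]<-.03)&(P[...,0]<.605))
A=np.c_[Q[:,:2]-Q[:,:2].mean(0),np.ones(len(Q))];print('plane',np.linalg.lstsq(A,Q[:,2],rcond=None)[0].round(4))
fit('shoe',n&(Z>.060)&(Z<.105)&(P[...,0]<.63)&(P[...,1]<-.02))
p,d=bot.camera("scene");i=bot.camera_info("scene")
cv2.imwrite("pics/s4.png",np.hstack([cv2.resize(p[100:260,120:300,::-1],(400,356),interpolation=cv2.INTER_CUBIC),cv2.resize(cv2.imread("pics/w4.png"),(400,300))[:, :] if 0 else cv2.copyMakeBorder(cv2.resize(cv2.imread("pics/w4.png"),(400,300)),0,56,0,0,cv2.BORDER_CONSTANT)]))
E
```

```text
pos [ 0.4795 -0.0759  0.247 ] xang -3.0595 tilt [-0.0011 -0.0001] q6 -0.239 shift cm [-2.18  1.42  1.69] F [ 1.44 -0.27  1.69] M [-0.058 -0.065 -0.002] t 22.2 w 0.0853
block 1922 z [0.0544 0.0555 0.0565] [[516.4000244140625, -83.9000015258789], [604.7000122070312, -84.9000015258789], [605.2000122070312, -40.900001525878906], [516.9000244140625, -39.79999923706055]] [44.1 88.3] 89.3
plane [ 0.0069 -0.0003  0.0554]
shoe 351 z [0.0631 0.0681 0.0869] [[614.0999755859375, -79.9000015258789], [629.7999877929688, -80.0], [630.0, -45.70000076293945], [614.2999877929688, -45.599998474121094]] [34.3 15.6] 89.7
```

View pics/s4.png

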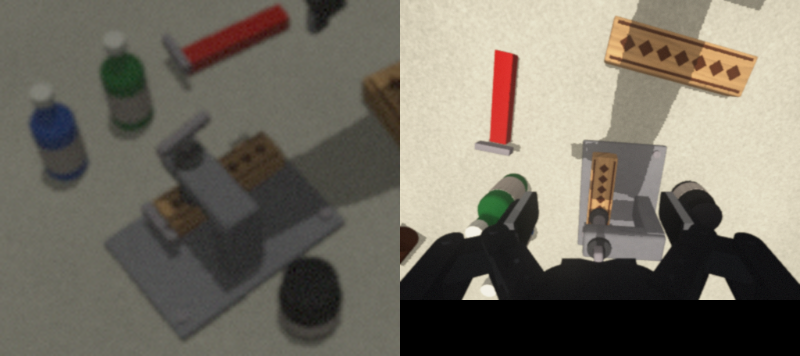

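The picture shows the block home against the stop at about (160,215), the shoe down on it, the gripper clear, and bottles and jar where they were. Handing in.

```bash
python3 -c "
from workcell import bot
print(bot.job_done())"
```

```text
the job is handed in; nothing more can be done
None
```

The block is home against the stop and clamped at about 37 N, and I handed the job in at about 22 s of the 72 s limit. The hand-in gives no verdict, so whether it passed is not confirmed.

- **Sliding the block:** The first grip tipped the block slightly, by about 0.01 rad. I loosened, regripped over the bed edge, and slid it about 33 mm until it met the stop with about 6 N (limit 30 N).
- **Clamping:** I turned the T-handle clockwise about 2.8 rad in one grasp. Resistance rose 0.15 N m above free turning, against a best value of 0.16. I then unwound the hub by 0.18 rad, opened the fingers and moved away.
- **Last checks:**
  - The block end is at x ≈ 0.6765 m, against a stop face measured at 0.675–0.677 m.
  - It is within about 1 mm of the bed's middle, with yaw about -0.01 rad.
  - It lies flat, with its top at the same height as before clamping.
  - The bottles and jar looked undisturbed and the gripper was clear.
- **Disagreements:** The 37 N is inferred from the rise in joint 6 torque, not measured directly. The noisier wrist moment agreed to about 0.01–0.03 N m. Camera estimates of the handle's position differed by 2–3 mm between views, within what the grasp could absorb.

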